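# Index the bottle and set the filling valve

### The job

Get the filling rig ready: slide the blue carrier with the open white bottle along its rail to the next station, where it clicks into the detent under the outlet. Then turn the red valve wheel by its black crank handle clockwise until it is shut against its stop, and from there back it off counter-clockwise exactly two full turns. Finish still gripping the crank handle there, with the bottle upright in the carrier and nothing else disturbed.

Things in the scene. Friction and masses are not known exactly. Their poses are not given: they have to be found in the camera images.
- rig: The filling rig: aluminium base plate 190 x 500 x 12 mm fixed to the worktop. Origin on the worktop near the plate's middle; its z is up, its y runs along the rail towards the carrier's start end, its x points to the back (pipe side). Rail centre line at rig x = +20 mm; the three stations (red ticks) stand at rig y = +125 (start), +25 (under the outlet) and -75 mm. Valve axis at rig x = +20, y = -190 mm.
- carrier (a joint): Travel of the blue carrier along the rail from the start station, in m, growing towards rig -y (towards the valve). The detents lie at 0, 0.100 (next station, under the outlet) and 0.200; range -0.008 to 0.206. A sprung ball holds it in a detent: some 5 to 8 N moves it out of or into one, about 1 N slides it between, and within 4 mm of a detent it centres itself once let go.
- carrier_knob (a point): Centre of the black upright knob of the carrier, the place to hold or push it: a cylinder 22 mm in diameter and 46 mm tall (its top 23 mm above this point), on a post 12 mm thick, 125 mm above the worktop, 100 mm behind the bottle's axis (rig +y). Fixed to the carrier.
- bottle_centre (a point): Centre (half-way up) of the open white sample bottle, 58 mm in diameter, 112 mm tall, that stands loose in the carrier's pocket (foot 44 mm above the worktop, pocket walls 14 mm high, about 2 mm play); its z axis is up.
- outlet_tip (a point): Tip of the white outlet nozzle, pointing down 160 mm above the worktop, 4 mm above the bottle's mouth when the bottle is under it. Its steel pipe comes from the back (rig +x), top at 202 mm.
- valve_axis (a point): Point on the vertical axis of the valve wheel, at the height of the crank handle's middle (124 mm above the worktop). Fixed to the rig and turned like it.
- wheel (a joint): Angle of the red valve wheel in rad: 0 = shut, at a hard stop; grows counter-clockwise from above (opening), to 22; two turns = 12.566. At 0 and each whole turn the crank handle stands on the rig's -x side of the axis, over the red mark of the white dial. Starts 2.0 to 5.0 open (under one turn, so the stop comes when it first reaches the mark). Takes 0.2 Nm (5 N at the handle); stays put.
- crank_handle: The black upright crank handle, a cylinder 20 mm in diameter and 47 mm tall, 45 mm from the valve axis; origin at its middle, 124 mm above the worktop. It spins freely on its own pin, so it can be gripped and led round the circle without turning the gripper. Below it is the red wheel: 112 mm across, rim top at 96 mm, top of the boss under the handle at 98 mm above the worktop; white dial plate 136 mm across under the wheel, top at 74 mm.
- yellow_cap_jar: Bystander, to be left alone: clear jar with yellow cap, 45x45x80 mm, loose on the worktop; origin under its middle.
- red_cap_jar: Bystander, to be left alone: white jar with red cap, 52x52x60 mm, loose on the worktop; origin under its middle.
- white_funnel: Bystander, to be left alone: white funnel standing mouth down, 85x85x85 mm, loose on the worktop; origin under its middle.
- small_meter: Bystander, to be left alone: dark hand-held meter lying flat, 150x68x32 mm, loose on the worktop; origin under its middle.
- amber_dropper: Bystander, to be left alone: small amber bottle with black cap, 33x33x65 mm, loose on the worktop; origin under its middle.
There are look-alikes about, which are no part of the job. Leave any brown or purple look-alike of the part that bears bottle_centre alone.

How it is judged:
On the way, in this order (a step that is already met when the one before it is completed fails the run):
1. the carrier rests in the detent of the next station, under the outlet (value of joint carrier between 0.096 and 0.104 m and velocity of joint carrier between -0.01 and 0.01 m/s), for 0.2 s.
2. then the valve is shut against its stop (value of joint wheel below 0.08 rad), for 0.2 s.
At the end, for the whole second after the job is handed in: Wheel two turns (within 0.2 rad) open from its stop and still; fingers press on the crank handle with over 2 N, grasp point within 35 mm of its middle; carrier within 4 mm of the middle detent; bottle upright (0.1 rad), its axis within 9 mm of the outlet (value of joint carrier between 0.096 and 0.104 m and value of joint wheel between 12.3664 and 12.7664 rad and velocity of joint wheel between -0.2 and 0.2 rad/s and contact force between the fingers and crank_handle above 2 N and distance between the grasp point and crank_handle below 0.035 m and angle between bottle_centre's own z axis and vertical below 0.1 rad and horizontal distance between bottle_centre and outlet_tip below 0.009 m); the arm keeps its last pose, push and grip.
It fails at once if a bystander is shoved more than 20 mm (distance of any of yellow_cap_jar, red_cap_jar, white_funnel, small_meter, amber_dropper from where it was at the start of the episode above 0.02 m).
It fails at once if the bottle is tipped (angle between bottle_centre's own z axis and vertical above 0.35 rad).
It also fails if it takes over 72 s, if anything falls off the work surface, if the arm or the gripper's body presses on something with over 40 N, if the wrist force passes 120 N, or if a joint passes its speed limit or range.

### The arm

A 7-joint arm with a two-finger parallel gripper is mounted at the origin on a cart in front of the work surface, level with it; the furniture and walls round the work are solid. World frame = base frame: x ahead of the robot, y to its left, z up, the work surface at z = 0. Lengths are in m, angles in rad, forces in N, time in s.
With the tool pointing down it reaches from about 0.425 to 0.975 m from the base axis. Payload 16.7 kg.
Tool frame: the origin (TCP) lies at the very end of the fingers, on their centre line; the grasp point (between the pads) lies 19 mm behind it; z points along the fingers, x is the direction in which the jaws open and shut, and the axes are right-handed (so a half turn about z gives the same grasp; the last joint's range is limited). The gripper opens to 85 mm and grips with 20 to 120 N. Pads are 22 mm wide; open, the fingers measure 114 mm over their backs; the gripper's body (76 mm by 85 mm) begins 54 mm behind the grasp point. The pads swing forward as they close: fully open they stand 13 mm farther back than shut.
Start: joints at [-1.254, 0.426, 0.074, 1.606, -0.034, 1.111, -0.067], TCP at [0.303, 0.603, 0.231] pointing down, gripper open.
Joint ranges: [-2.85, 2.85], [-0.5, 2.14], [-1.23, 1.37], [0.21, 2.46], [-1.02, 4.16], [0.16, 2.05], [-2.73, 2.73]. Speed limits (rad/s): [1.89, 1.89, 2.39, 2.39, 3.01, 3.01, 3.01].

### API

Orientations are given as [roll, pitch, yaw] about the fixed x, y, z axes, in that order (R = Rz(yaw) Ry(pitch) Rx(roll)).
In Python, from workcell import sense, snapshot, camera_model, sign_off, silhouettes, mark_of gives the robot as it stands.
- The arm moves only by the tool drive_tool, never from a script. Its argument "series" is text: rows parted by semicolons, each of 7 numbers parted by spaces: the opening, from 0 (shut) to 1 (fully open), then the shift along the tool's x, y, z in m, then the turn, a rotation vector about the tool's x, y, z in rad. A call has 1 to 5 rows; each row shifts and turns the commanded pose from where the row before left it, along the tool's axes as they then stand; what a row does not reach is not made up. A row lasts 1/12 s, in which the tool goes at most 41.7 mm and 7.16 degrees, less where a joint would pass 70% of its speed; a pose out of reach is approached as far as the arm can. A call with a gripper value outside its range is refused whole. The fingers move at their own pace and stop on an object; "squeeze" is the grip in N (left out, the last holds). Time passes only in rows, so rows that do not move let the fingers close. It gives the time, the measured TCP pose, the force and the opening at its end, in the units of the state.
- sense(): the state, without advancing time (a new reading comes with each control period).
- snapshot(name): name is "side" or "top"; returns the picture (384x512x3 uint8, red, green, blue); there is no depth.
- camera_model(name): a dict with "intrinsics" (3x3 intrinsics, pixels), "R" (3x3) and "t" (3): a world point X has camera coordinates R X + t. Camera axes: x right, y down, z forward; pixel columns grow to the right and rows downward; lengths in m; the calibration is good to about 2 mm. A picture is of the moment at which its call begins. camera_model takes no time and is no camera call.
- sign_off(): hands the job in, once; it reports no verdict.
Trained networks look in the newest picture that a camera, given by its name, has taken for a name from the list of things; names that differ only in an ending like _2 or _b are one class to them, and where a whole thing is asked for, a point or a joint stands for the part that bears it (a point fixed in the world has none). Each returns a list of dicts, best first, with "p" (0 to 1); they miss things now and then, are a little off and sometimes report something else, mostly with a low value. They report only what shows in the picture. A call takes as long as a camera call. They do not tell look-alikes from the thing itself.
- silhouettes(name, camera): "pixels" (384x512 bool, what is visible of it).
- mark_of(name, camera): "position" ([x, y, z] in m, in world coordinates, good to about 4 mm: a listed point, or the origin of a listed thing).
The state is a dict: "t": time; "q": joint angles; "qd": joint speeds; "joint_torque": joint torques, N m; "eef_pos": TCP position; "eef_rot": TCP orientation; "wrist_force": force on the tool from outside, world axes, zero at the start; "torque": the same for the moment, N m; "opening": opening from 0.0 (shut) to 1.0 (fully open).
Only numpy, scipy, OpenCV 4.12 (cv2) and the standard library are available. Lean on these libraries where they do the work, as an engineer would, in place of code of your own. Each camera call takes 0.05 s, during which the arm holds its last target.

## Working session

There is one attempt and no reset: what is moved stays moved. The work goes in short steps, Python scripts to look and compute and a tool call to move; the robot and the scene stay as the last step left them, time stands still between calls to the robot, and variables do not carry over. Pictures are saved under pics/ and viewed, and the job is handed in when it is done.

Besides the shell and the picture viewer there is one more tool, called after "Request:" by a JSON object that holds its "name" and its "arguments". drive_tool: Moves the arm, as the interface text tells. Its arguments: {"type":"object","properties":{"series":{"type":"string"},"squeeze":{"type":"number"}},"required":["series"]}

```bash
ls; mkdir -p pics
python3 - <<'E'
from workcell import *
import cv2,numpy as np
s=sense();print({k:np.round(v,3).tolist() for k,v in s.items()})
for c in ("side","top"):
    im=snapshot(c);cv2.imwrite(f"pics/{c}0.png",cv2.resize(im[:,:,::-1],(768,576)))
    cm=camera_model(c);print(c,np.round(cm["intrinsics"],1).tolist(),(-np.array(cm["R"]).T@cm["t"]).round(3),np.round(cm["R"],2).tolist())
    for n in ["rig","carrier_knob","bottle_centre","outlet_tip","valve_axis","crank_handle"]:
        print(n,[(round(d["p"],2),np.round(d["position"],3).tolist()) for d in mark_of(n,c)])
print(sense()["t"])
E
```

```text
pics
{'t': 0.0, 'q': [-1.254, 0.427, 0.074, 1.607, -0.034, 1.111, -0.067], 'qd': [-0.001, -0.001, 0.0, -0.0, 0.002, 0.001, 0.001], 'joint_torque': [-0.003, -94.982, 3.759, -46.354, 0.019, 0.01, 0.0], 'eef_pos': [0.303, 0.603, 0.231], 'eef_rot': [3.141, 0.001, 1.105], 'wrist_force': [-0.13, 0.28, -0.35], 'torque': [0.032, -0.054, -0.019], 'opening': 1.002}
side [[374.2, 0.0, 255.5], [0.0, 374.2, 194.3], [0.0, 0.0, 1.0]] [ 0.245 -1.184  1.02 ] [[0.97, -0.25, 0.01], [-0.14, -0.59, -0.8], [0.21, 0.77, -0.6]]
rig [(0.57, [0.546, 0.082, 0.004]), (0.39, [0.429, -0.461, 0.0])]
carrier_knob [(0.64, [0.553, 0.312, 0.118])]
bottle_centre [(0.68, [0.36, 0.11, 0.06]), (0.63, [0.559, 0.212, 0.101]), (0.55, [0.4, 0.201, 0.058]), (0.49, [0.734, 0.243, 0.055])]
outlet_tip [(0.57, [0.57, 0.112, 0.158])]
valve_axis [(0.94, [0.579, -0.104, 0.125])]
crank_handle [(0.6, [0.617, -0.084, 0.124])]
top [[365.4, 0.0, 251.4], [0.0, 365.4, 188.5], [0.0, 0.0, 1.0]] [ 0.333 -0.061  1.26 ] [[-0.0, -1.0, -0.02], [-0.98, 0.01, -0.19], [0.19, 0.02, -0.98]]
rig [(0.69, [0.545, 0.082, -0.0]), (0.25, [0.425, -0.46, 0.003])]
carrier_knob [(0.72, [0.55, 0.306, 0.127]), (0.71, [0.618, 0.416, -0.001])]
bottle_centre [(0.9, [0.403, 0.198, 0.054]), (0.82, [0.729, 0.242, 0.058]), (0.7, [0.558, 0.211, 0.099])]
outlet_tip [(0.67, [0.566, 0.111, 0.158]), (0.5, [0.618, -0.081, 0.123])]
valve_axis [(0.71, [0.584, -0.106, 0.127])]
crank_handle [(0.42, [0.62, -0.08, 0.123])]
0.7
```

View pics/side0.png

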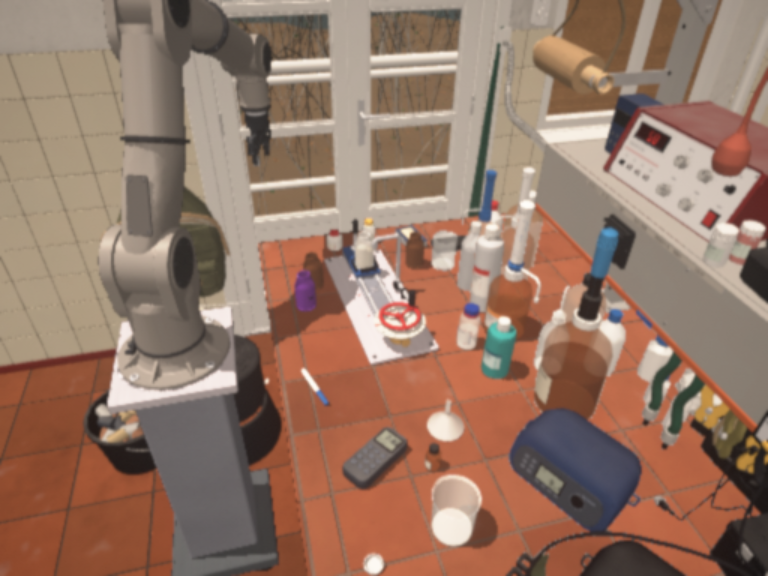

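View pics/top0.png

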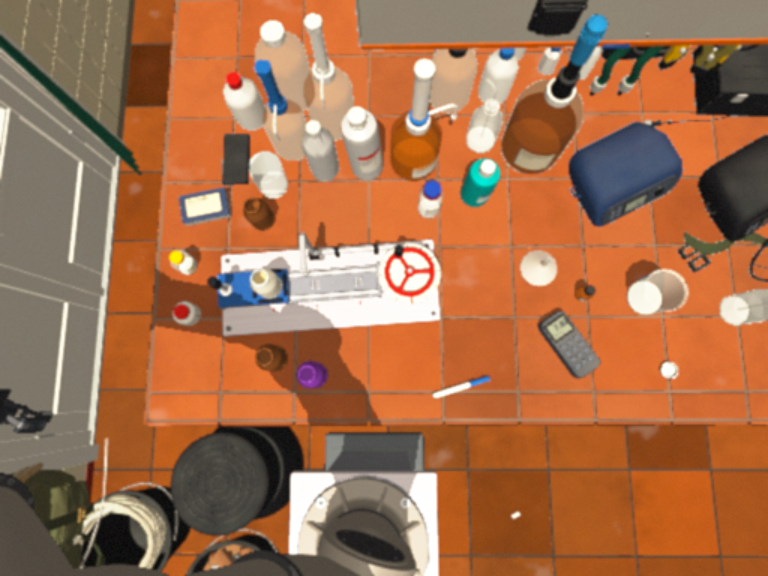

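Run:
```python
from workcell import *
import cv2,numpy as np
im=snapshot("top");a=im[140:280,90:320,::-1];cv2.imwrite("pics/crop_top.png",cv2.resize(a,None,fx=3.3,fy=3.3,interpolation=cv2.INTER_CUBIC))
im=snapshot("side");a=im[130:260,180:300,::-1];cv2.imwrite("pics/crop_side.png",cv2.resize(a,None,fx=4.5,fy=4.5,interpolation=cv2.INTER_CUBIC))
for c in("top","side"):
  cm=camera_model(c)
  for n,p in dict(knob=[.551,.31,.125],bottle=[.558,.211,.1],axis=[.581,-.105,.124],handle=[.6185,-.082,.124]).items():
    u=cm["intrinsics"]@(cm["R"]@np.array(p)+cm["t"]);print(c,n,(u[:2]/u[2]).round(1))
for n in["yellow_cap_jar","red_cap_jar"]:
  print(n,[(round(d["p"],2),np.round(d["position"],3).tolist()) for d in mark_of(n,"top")])
```

```text
top knob [142.9 188.3]
top bottle [175.7 187.4]
top axis [273.2 178.2]
top handle [265.9 166.8]
side knob [236.1 150.8]
side bottle [242.3 166.2]
side axis [266.5 203.6]
side handle [274.1 198.6]
yellow_cap_jar [(0.66, [0.617, 0.418, 0.002])]
red_cap_jar [(0.77, [0.504, 0.406, 0.002]), (0.45, [0.428, -0.459, 0.002])]
```

View pics/crop_top.png

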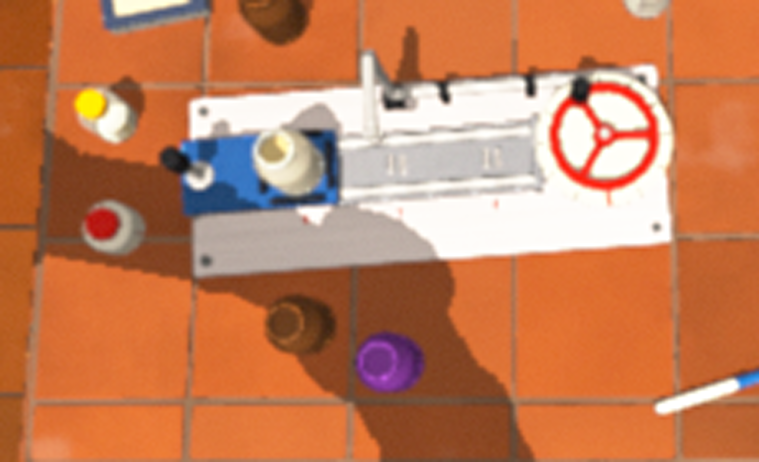

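View pics/crop_side.png

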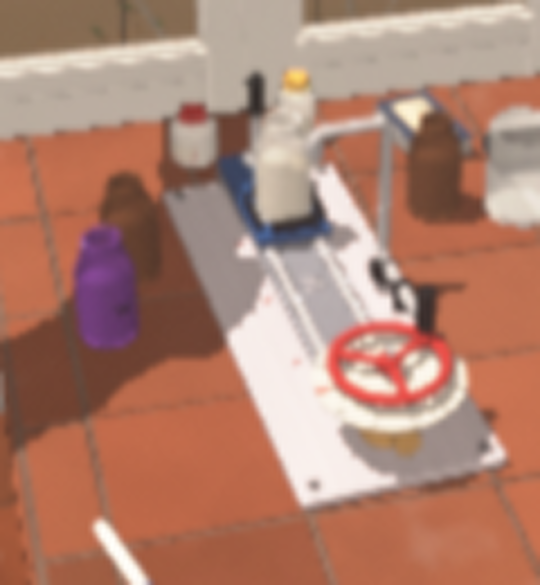

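Bottle candidates (top picture, 512 px): brown at (180,238), purple at (207,250), brown at (172,141), and white in the blue carrier at (176,187). The last one fits: it's the open white bottle on the rail. The crops also put the knob at (143,188) and the handle at (266,167), which agrees with the projected marks.

I'll turn the tool first, so that its x lies along rig x (yaw about 0.073).

Request:
{"name": "drive_tool", "arguments": {"series": "1 0 0 0 0 0 0.115;1 0 0 0 0 0 0.115;1 0 0 0 0 0 0.115;1 0 0 0 0 0 0.115;1 0 0 0 0 0 0.115", "squeeze": 40}}

```text
t: 1.32
eef_pos: [0.3032, 0.603, 0.2313]
eef_rot: [-3.142, 0.0, 0.524]
wrist_force: [-1.1, -0.1, -0.9]
opening: 1.002
```

Request:
{"name": "drive_tool", "arguments": {"series": "1 0 0 0 0 0 0.115;1 0 0 0 0 0 0.115;1 0 0 0 0 0 0.115;1 0 0 0 0 0 0.115;1 0 0 0 0 0 0"}}

```text
t: 1.73
eef_pos: [0.303, 0.6031, 0.2313]
eef_rot: [3.141, -0.0, 0.064]
wrist_force: [0.1, 0.2, -0.0]
opening: 0.999
```

```bash
cat > h.py <<'E'
from workcell import *
import numpy as np
from scipy.spatial.transform import Rotation as Ro
def to(p,yaw=0.073):
    s=sense();R=Ro.from_euler('xyz',s["eef_rot"])
    T=Ro.from_euler('xyz',[np.pi,0,yaw])
    print("t",s["t"],"pos",np.round(s["eef_pos"],4),"rot",np.round(s["eef_rot"],3),"F",s["wrist_force"],"op",s["opening"])
    print("shift",R.inv().apply(np.array(p)-s["eef_pos"]).round(4),"turn",(R.inv()*T).as_rotvec().round(3),"q",np.round(s["q"],2))
E
python3 -c "
from h import *
to([.551,.310,.2])"
```

```text
t 1.7333 pos [0.303  0.6031 0.2313] rot [ 3.141 -0.     0.064] F [ 0.13598963  0.16294993 -0.01314515] op 0.9989833322840633
shift [0.2287 0.3084 0.0313] turn [ 0.    -0.    -0.009] q [-1.41  0.44  0.29  1.62 -0.13  1.11 -1.02]
```

Request:
{"name": "drive_tool", "arguments": {"series": "1 0.0229 0.0308 0 0 0 -0.009;1 0.0229 0.0308 0 0 0 0;1 0.0229 0.0308 0 0 0 0;1 0.0229 0.0308 0 0 0 0;1 0.0229 0.0308 0 0 0 0"}}

```text
t: 2.15
eef_pos: [0.4301, 0.4568, 0.2315]
eef_rot: [-3.141, -0.0, 0.084]
wrist_force: [0.9, 0.2, -0.6]
opening: 0.999
```

Request:
{"name": "drive_tool", "arguments": {"series": "1 0.0229 0.0308 0 0 0 0;1 0.0229 0.0308 0 0 0 0;1 0.0229 0.0308 0 0 0 0;1 0.0229 0.0308 0 0 0 0;1 0.0229 0.0308 0 0 0 0"}}

```text
t: 2.57
eef_pos: [0.5565, 0.3123, 0.2315]
eef_rot: [-3.141, -0.0, 0.084]
wrist_force: [0.7, 0.9, 0.7]
opening: 0.996
```

Request:
{"name": "drive_tool", "arguments": {"series": "1 0 0 0 0 0 0;1 0 0 0 0 0 0"}}

```text
t: 2.73
eef_pos: [0.5571, 0.3113, 0.2314]
eef_rot: [3.141, -0.001, 0.079]
wrist_force: [-0.1, -0.1, -0.0]
opening: 1.0
```

```bash
python3 -c "
from h import *
to([.551,.310,.109])
import cv2
for c in ('top','side'):
  im=snapshot(c);a=im[130:260,110:300,::-1];cv2.imwrite(f'pics/k_{c}.png',cv2.resize(a,None,fx=4,fy=4))
  print([(round(d['p'],2),np.round(d['position'],3)) for d in mark_of('carrier_knob',c)])
"
```

```text
t 2.7333 pos [0.5571 0.3113 0.2314] rot [ 3.141e+00 -1.000e-03  7.900e-02] F [-0.11426515 -0.06624424 -0.00314483] op 0.999698959121947
shift [-0.0063  0.0007  0.1224] turn [ 0.001 -0.001  0.006] q [-0.91  0.38  0.4   1.71 -0.17  1.08 -0.39]
[(0.78, array([0.55 , 0.306, 0.126])), (0.68, array([ 0.584, -0.107,  0.128]))]
[]
```

Request:
{"name": "drive_tool", "arguments": {"series": "1 -0.006 0.001 0.03 0 0 0.006;1 0 0 0.03 0 0 0;1 0 0 0.03 0 0 0;1 0 0 0.03 0 0 0;1 0 0 0 0 0 0"}}

```text
t: 3.35
eef_pos: [0.546, 0.3123, 0.1061]
eef_rot: [3.138, 0.006, 0.076]
wrist_force: [-1.5, -0.0, -0.5]
opening: 1.002
```

```bash
python3 -c "
from h import *
to([.551,.310,.109])
import cv2
for c in ('top','side'):
  im=snapshot(c);a=im[130:260,110:300,::-1];cv2.imwrite(f'pics/k2_{c}.png',cv2.resize(a,None,fx=4,fy=4))
"
```

```text
t 3.35 pos [0.546  0.3123 0.1061] rot [3.138 0.006 0.076] F [-1.4945064 -0.011863  -0.4897933] op 1.0018214116069364
shift [ 0.0048  0.0026 -0.0029] turn [0.004 0.006 0.003] q [-0.89  0.51  0.35  1.83 -0.23  0.85 -0.35]
```

View pics/k2_top.png

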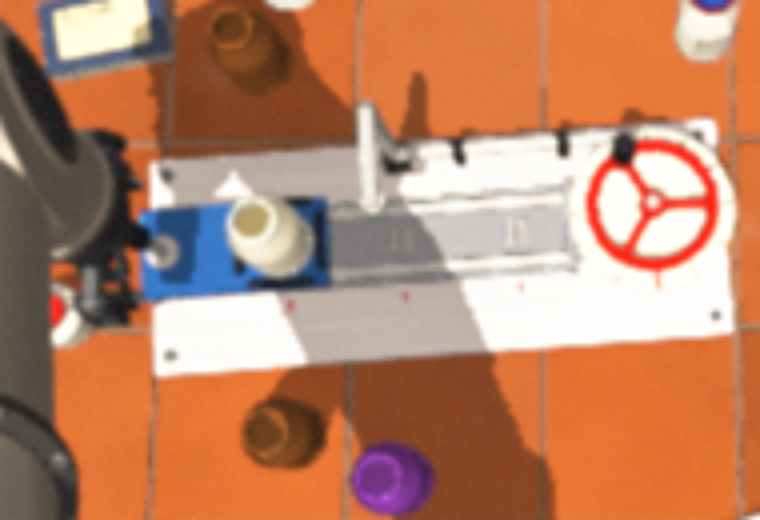

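View pics/k2_side.png

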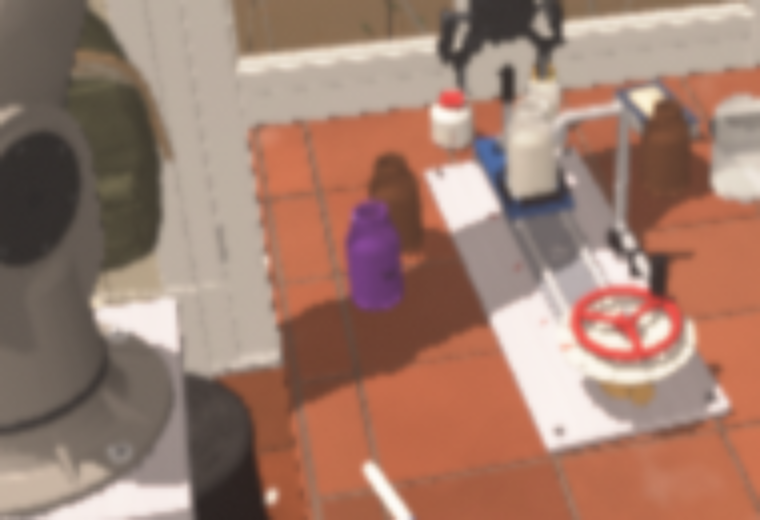

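The knob, at (507,82) in the side crop, stands between the open fingers at (455) and (550). I'll shift 4 mm and close.

Request:
{"name": "drive_tool", "arguments": {"series": "1 0.004 0.002 -0.002 0 0 0;1 0 0 0 0 0 0;0 0 0 0 0 0 0;0 0 0 0 0 0 0;0 0 0 0 0 0 0", "squeeze": 40}}

```text
t: 3.87
eef_pos: [0.5539, 0.3109, 0.1141]
eef_rot: [-3.141, -0.001, 0.073]
wrist_force: [0.6, 0.9, -0.2]
opening: 0.604
```

Request:
{"name": "drive_tool", "arguments": {"series": "0 0 0 0 0 0 0;0 0 0 0 0 0 0;0 0 0 0 0 0 0;0 0 0 0 0 0 0;0 0 0 0 0 0 0"}}

```text
t: 4.28
eef_pos: [0.5525, 0.3108, 0.1136]
eef_rot: [3.142, 0.002, 0.073]
wrist_force: [-10.2, -1.6, 12.5]
opening: 0.245
```

Request:
{"name": "drive_tool", "arguments": {"series": "0 0 0.003 0 0 0 0;0 0 0.004 0 0 0 0;0 0 0.005 0 0 0 0;0 0 0.005 0 0 0 0;0 0 0.005 0 0 0 0"}}

```text
t: 4.7
eef_pos: [0.554, 0.2891, 0.1135]
eef_rot: [-3.141, 0.002, 0.074]
wrist_force: [-10.7, -0.0, 11.7]
opening: 0.243
```

Request:
{"name": "drive_tool", "arguments": {"series": "0 0 0.006 0 0 0 0;0 0 0.006 0 0 0 0;0 0 0.006 0 0 0 0;0 0 0.006 0 0 0 0;0 0 0.006 0 0 0 0"}}

```text
t: 5.12
eef_pos: [0.5561, 0.259, 0.1135]
eef_rot: [-3.141, 0.003, 0.074]
wrist_force: [-11.3, -0.4, 12.5]
opening: 0.241
```

Request:
{"name": "drive_tool", "arguments": {"series": "0 0 0.006 0 0 0 0;0 0 0.006 0 0 0 0;0 0 0.006 0 0 0 0;0 0 0.006 0 0 0 0;0 0 0.006 0 0 0 0"}}

```text
t: 5.53
eef_pos: [0.5582, 0.229, 0.1135]
eef_rot: [-3.141, 0.003, 0.074]
wrist_force: [-13.5, -0.5, 14.0]
opening: 0.245
```

Request:
{"name": "drive_tool", "arguments": {"series": "0 0 0.005 0 0 0 0;0 0 0.005 0 0 0 0;0 0 0.004 0 0 0 0;0 0 0.003 0 0 0 0;0 0 0.001 0 0 0 0"}}

```text
t: 5.95
eef_pos: [0.5595, 0.2107, 0.1135]
eef_rot: [-3.141, 0.003, 0.073]
wrist_force: [-13.4, 1.2, 14.2]
opening: 0.242
```

Request:
{"name": "drive_tool", "arguments": {"series": "0 0 0 0 0 0 0;0 0 0 0 0 0 0"}}

```text
t: 6.12
eef_pos: [0.5594, 0.2109, 0.1135]
eef_rot: [-3.141, 0.003, 0.073]
wrist_force: [-12.8, -2.9, 15.7]
opening: 0.243
```

```bash
python3 -c "
from h import *
to([.551,.310,.109])
import cv2
for c in ('top','side'):
  im=snapshot(c);a=im[130:260,110:300,::-1];cv2.imwrite(f'pics/k3_{c}.png',cv2.resize(a,None,fx=4,fy=4))
  for n in ('bottle_centre','outlet_tip'): print([(round(d['p'],2),np.round(d['position'],3)) for d in mark_of(n,c)])
"
```

```text
t 6.1167 pos [0.5594 0.2109 0.1135] rot [-3.141e+00  3.000e-03  7.300e-02] F [-12.8259063   -2.88200881  15.70387352] op 0.24250569151863888
shift [-0.0012 -0.0995  0.0045] turn [-0.     0.003  0.   ] q [-0.76  0.46  0.37  1.9  -0.22  0.83 -0.2 ]
[(0.84, array([0.732, 0.242, 0.058])), (0.84, array([0.402, 0.198, 0.057])), (0.63, array([0.564, 0.109, 0.096])), (0.55, array([0.362, 0.111, 0.054])), (0.26, array([ 0.583, -0.105,  0.131]))]
[(0.91, array([0.569, 0.113, 0.16 ]))]
[(0.7, array([0.4  , 0.203, 0.06 ])), (0.65, array([0.566, 0.112, 0.1  ])), (0.64, array([0.36 , 0.109, 0.055]))]
[(0.57, array([0.567, 0.11 , 0.159]))]
```

View pics/k3_side.png

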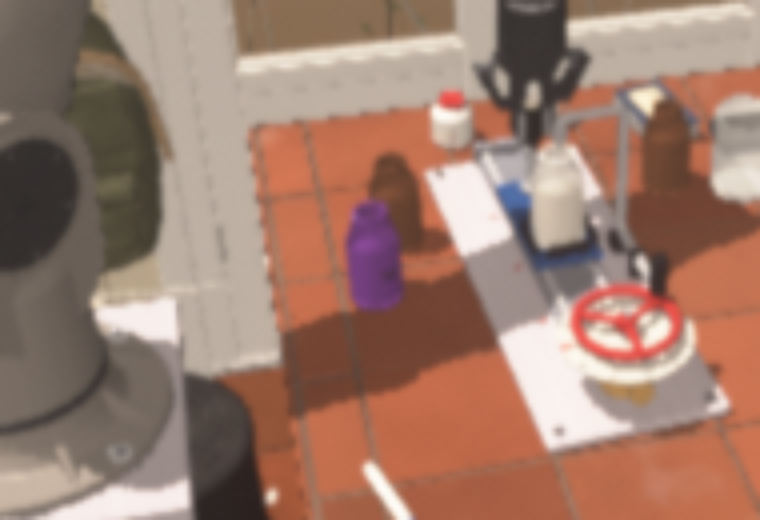

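View pics/k3_top.png

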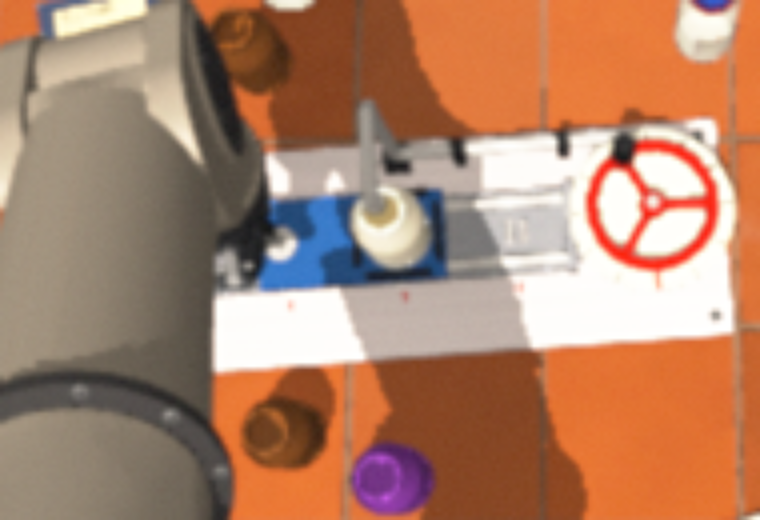

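The bottle stands upright under the nozzle, at (380,205) in the top crop. Next I release the knob and lift straight up.

Request:
{"name": "drive_tool", "arguments": {"series": "0.3 0 0 0 0 0 0;0.5 0 0 0 0 0 0;1 0 0 0 0 0 0;1 0 0 0 0 0 0;1 0 0 0 0 0 0"}}

```text
t: 6.83
eef_pos: [0.5611, 0.2109, 0.1133]
eef_rot: [3.141, -0.0, 0.073]
wrist_force: [-0.6, -0.1, 0.6]
opening: 0.855
```

Request:
{"name": "drive_tool", "arguments": {"series": "1 0 0 0 0 0 0;1 0 0 -0.03 0 0 0;1 0 0 -0.04 0 0 0;1 0 0 -0.04 0 0 0;1 0 0 -0.03 0 0 0"}}

```text
t: 7.25
eef_pos: [0.5615, 0.2107, 0.2564]
eef_rot: [-3.141, -0.002, 0.072]
wrist_force: [0.8, 0.5, 0.4]
opening: 0.998
```

```bash
python3 -c "
from h import *
import cv2
for c in ('top','side'):
  im=snapshot(c);a=im[130:260,110:300,::-1];cv2.imwrite(f'pics/k4_{c}.png',cv2.resize(a,None,fx=4,fy=4))
  for n in ('bottle_centre','carrier_knob','valve_axis','crank_handle'): print(n,[(round(d['p'],2),np.round(d['position'],3)) for d in mark_of(n,c)])
to([.6185,-.082,.25])
"
```

```text
bottle_centre [(0.76, array([0.731, 0.242, 0.058])), (0.65, array([0.564, 0.113, 0.098])), (0.65, array([0.4  , 0.197, 0.058])), (0.62, array([0.359, 0.112, 0.055]))]
carrier_knob [(0.98, array([0.558, 0.209, 0.126]))]
valve_axis [(0.58, array([ 0.582, -0.104,  0.129]))]
crank_handle [(0.6, array([ 0.62 , -0.081,  0.124]))]
bottle_centre [(0.85, array([0.565, 0.116, 0.103])), (0.74, array([0.732, 0.243, 0.054])), (0.63, array([0.399, 0.203, 0.058])), (0.52, array([0.364, 0.11 , 0.058]))]
carrier_knob [(0.56, array([0.559, 0.21 , 0.122]))]
valve_axis [(0.63, array([ 0.617, -0.084,  0.124]))]
crank_handle [(0.45, array([ 0.617, -0.082,  0.124]))]
t 7.75 pos [0.5607 0.2107 0.2523] rot [3.141e+00 1.000e-03 7.300e-02] F [-1.09600526  0.51524011  0.21989744] op 1.0029102884920313
shift [0.0364 0.2962 0.0025] turn [ 0.001  0.001 -0.   ] q [-0.81  0.3   0.43  1.78 -0.14  1.1  -0.26]
```

View pics/k4_side.png

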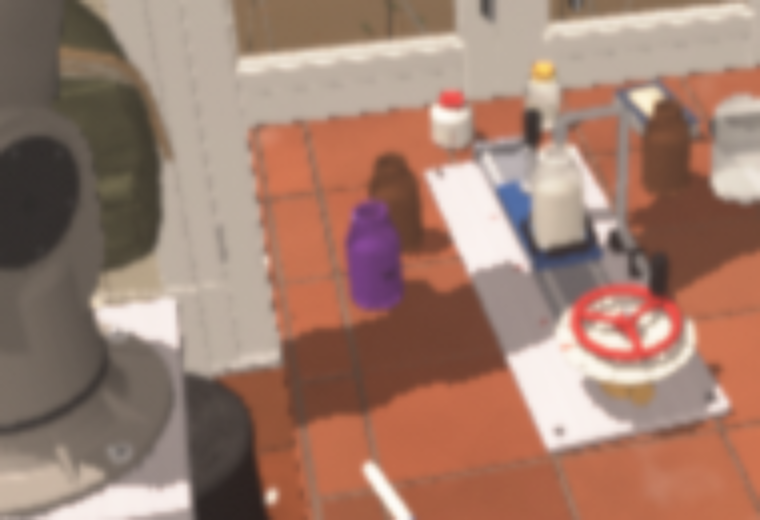

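```bash
python3 -c "
from h import *
import cv2
im=snapshot('side');a=im[170:240,240:320,::-1];cv2.imwrite('pics/z_side.png',cv2.resize(a,None,fx=8,fy=8,interpolation=cv2.INTER_CUBIC))
im=snapshot('top');a=im[150:210,200:300,::-1];cv2.imwrite('pics/z_top.png',cv2.resize(a,None,fx=8,fy=8,interpolation=cv2.INTER_CUBIC))
"
```

```text
(no output)
```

View pics/z_side.png

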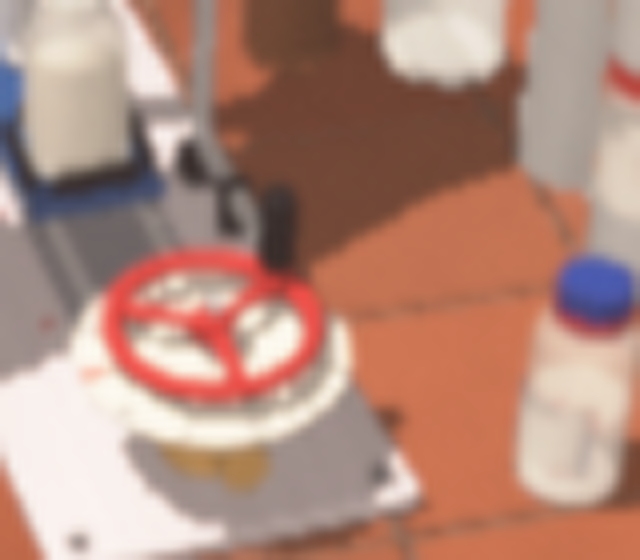

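View pics/z_top.png

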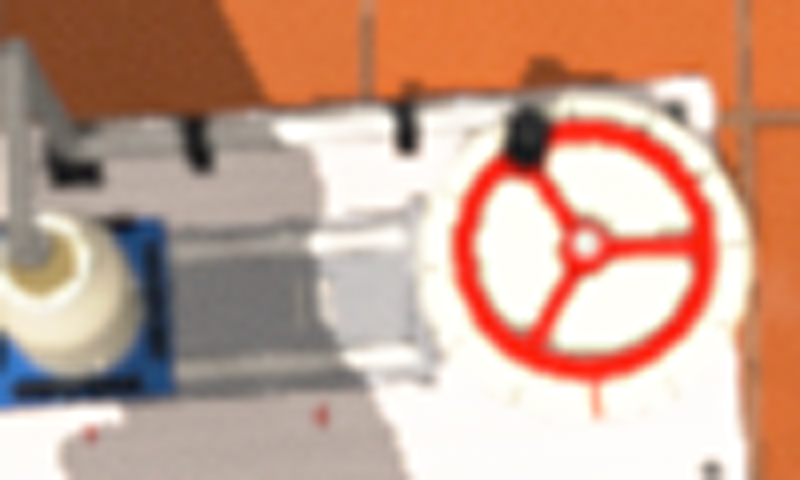

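```bash
python3 -c "
from h import *
def ray(c,u,v,z):
  m=camera_model(c);C=-m['R'].T@m['t'];d=m['R'].T@np.linalg.inv(m['intrinsics'])@[u,v,1];return C+d*(z-C[2])/d[2]
for z in (0,.09): print(z,ray('side',311,231,z) if z==0 else ray('side',240+595/8,170+270/8,z))
for z in (.08,.1,.12): print(z,ray('top',288,124.5,z),ray('side',240+595/8,170+270/8,z))
"
```

```text
0 [ 0.75306596 -0.16822636  0.        ]
0.09 [ 0.78019816 -0.11032947  0.09      ]
0.08 [ 0.776502   -0.15935179  0.08      ] [ 0.78594937 -0.09878316  0.08      ]
0.1 [ 0.76899064 -0.15768093  0.1       ] [ 0.77444696 -0.12187578  0.1       ]
0.12 [ 0.76147929 -0.15601008  0.12      ] [ 0.76294456 -0.14496841  0.12      ]
```

Request:
{"name": "drive_tool", "arguments": {"series": "1 0.0045 0.037 0 0 0 0;1 0.0045 0.037 0 0 0 0;1 0.0045 0.037 0 0 0 0;1 0.0045 0.037 0 0 0 0;1 0.0045 0.037 0 0 0 0"}}

```text
t: 8.27
eef_pos: [0.5969, 0.0264, 0.2532]
eef_rot: [3.142, 0.0, 0.073]
wrist_force: [1.5, -0.1, 0.4]
opening: 0.995
```

Request:
{"name": "drive_tool", "arguments": {"series": "1 0.0045 0.037 0 0 0 0;1 0.0045 0.037 0 0 0 0;1 0.0045 0.037 0 0 0 0;1 0 0 0 0 0 0;1 0 0 0 0 0 0"}}

```text
t: 8.68
eef_pos: [0.6183, -0.0845, 0.253]
eef_rot: [3.141, 0.001, 0.069]
wrist_force: [0.5, 0.8, 0.5]
opening: 1.004
```

```bash
python3 -c "
from h import *
to([.6185,-.082,.11])"
```

```text
t 8.6833 pos [ 0.6183 -0.0845  0.253 ] rot [3.141e+00 1.000e-03 6.900e-02] F [0.54599473 0.76850953 0.48587202] op 1.0039169036317976
shift [ 0.0004 -0.0026  0.143 ] turn [ 0.001  0.001 -0.004] q [-0.38  0.36  0.54  1.72 -0.2   1.12  0.29]
```

Request:
{"name": "drive_tool", "arguments": {"series": "1 0 -0.002 0.035 0 0 0;1 0 0 0.035 0 0 0;1 0 0 0.035 0 0 0;1 0 0 0.025 0 0 0;1 0 0 0.012 0 0 0"}}

```text
t: 9.1
eef_pos: [0.6166, -0.0781, 0.1078]
eef_rot: [-3.141, 0.004, 0.075]
wrist_force: [-0.2, 0.2, -0.2]
opening: 0.998
```

Request:
{"name": "drive_tool", "arguments": {"series": "1 0 0 0 0 0 0;1 0 0 0 0 0 0;1 0 0 0 0 0 0"}}

```text
t: 9.35
eef_pos: [0.6194, -0.0795, 0.113]
eef_rot: [3.142, -0.002, 0.073]
wrist_force: [0.2, -0.4, -0.1]
opening: 0.998
```

```bash
python3 -c "
from h import *
to([.6185,-.082,.11])
import cv2
im=snapshot('side');a=im[130:240,210:320,::-1];cv2.imwrite('pics/g_side.png',cv2.resize(a,None,fx=5,fy=5,interpolation=cv2.INTER_CUBIC))
"
```

```text
t 9.35 pos [ 0.6194 -0.0795  0.113 ] rot [ 3.142e+00 -2.000e-03  7.300e-02] F [ 0.19597631 -0.35676153 -0.11956649] op 0.9977302971199912
shift [-0.001   0.0024  0.003 ] turn [ 0.    -0.002  0.   ] q [-0.33  0.51  0.47  1.85 -0.3   0.85  0.36]
```

View pics/g_side.png

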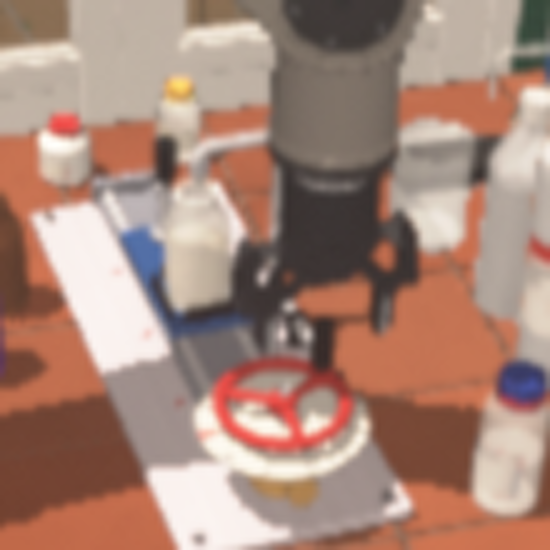

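The handle at (322,342) stands between the fingers at (265) and (382). Closing on it.

Request:
{"name": "drive_tool", "arguments": {"series": "1 -0.001 0.002 0.003 0 0 0;0 0 0 0 0 0 0;0 0 0 0 0 0 0;0 0 0 0 0 0 0;0 0 0 0 0 0 0", "squeeze": 60}}

```text
t: 9.82
eef_pos: [0.6176, -0.0817, 0.1085]
eef_rot: [-3.142, -0.0, 0.073]
wrist_force: [-0.7, -0.7, -0.7]
opening: 0.457
```

Request:
{"name": "drive_tool", "arguments": {"series": "0 0 0 0 0 0 0;0 0 0 0 0 0 0;0 0 0 0 0 0 0;0 0 0 0 0 0 0;0 0 0 0 0 0 0"}}

```text
t: 10.23
eef_pos: [0.6182, -0.0815, 0.1088]
eef_rot: [3.142, -0.001, 0.073]
wrist_force: [4.8, 3.2, 5.7]
opening: 0.213
```

```bash
cat >> h.py <<'E'
C0=np.array([.581,-.1055]);YAW=.073
def rig():
    s=sense();d=s["eef_pos"][:2]-C0
    c,n=np.cos(YAW),np.sin(YAW);r=np.array([c*d[0]+n*d[1],-n*d[0]+c*d[1]])
    print("t",round(s["t"],2),"rig mm",(r*1e3).round(1),"R",(np.hypot(*r)*1e3).round(1),"ang",np.arctan2(r[1],r[0]).round(3),"z",s["eef_pos"][2].round(4),"F",np.round(s["wrist_force"],1),"op",round(s["opening"],3))
    return r
E
python3 -c "
from h import *
r=rig();a0=np.arctan2(r[1],r[0])
# clockwise to a=-pi
n=12;a=np.linspace(a0,-np.pi,n+1);p=.045*np.c_[np.cos(a),-np.sin(a)];print((np.diff(p,axis=0)*1e3).round(1).tolist())
print(sense()['q'].round(2))
"
```

```text
t 10.23 rig mm [38.9 21.2] R 44.3 ang 0.499 z 0.1088 F [4.8 3.2 5.7] op 0.213
[[4.6, 12.8], [0.6, 13.6], [-3.5, 13.1], [-7.3, 11.5], [-10.4, 8.8], [-12.5, 5.3], [-13.5, 1.3], [-13.3, -2.8], [-11.9, -6.6], [-9.4, -9.9], [-6.0, -12.2], [-2.1, -13.4]]
[-0.33  0.51  0.47  1.85 -0.3   0.85  0.37]
```

Request:
{"name": "drive_tool", "arguments": {"series": "0 0.0046 0.0128 0 0 0 0;0 0.0006 0.0136 0 0 0 0;0 -0.0035 0.0131 0 0 0 0;0 -0.0073 0.0115 0 0 0 0;0 0 0 0 0 0 0"}}

```text
t: 10.65
eef_pos: [0.6156, -0.1363, 0.1088]
eef_rot: [3.139, -0.002, 0.07]
wrist_force: [5.5, -10.8, 0.5]
opening: 0.216
```

```bash
python3 -c "
from h import *
rig()"
```

```text
t 10.65 rig mm [ 32.3 -33.3] R 46.4 ang -0.8 z 0.1088 F [  5.5 -10.8   0.5] op 0.216
```

Request:
{"name": "drive_tool", "arguments": {"series": "0 -0.0104 0.0088 0 0 0 0;0 -0.0125 0.0053 0 0 0 0;0 -0.0135 0.0013 0 0 0 0;0 -0.0133 -0.0028 0 0 0 0;0 0 0 0 0 0 0"}}

```text
t: 11.07
eef_pos: [0.5652, -0.1493, 0.1087]
eef_rot: [-3.141, 0.0, 0.072]
wrist_force: [-4.1, -1.0, 8.6]
opening: 0.216
```

```bash
python3 -c "
from h import *
rig()
import cv2
im=snapshot('side');a=im[130:240,210:320,::-1];cv2.imwrite('pics/w1_side.png',cv2.resize(a,None,fx=5,fy=5,interpolation=cv2.INTER_CUBIC))"
```

```text
t 11.07 rig mm [-19.  -42.5] R 46.5 ang -1.991 z 0.1087 F [-4.1 -1.   8.6] op 0.216
```

View pics/w1_side.png

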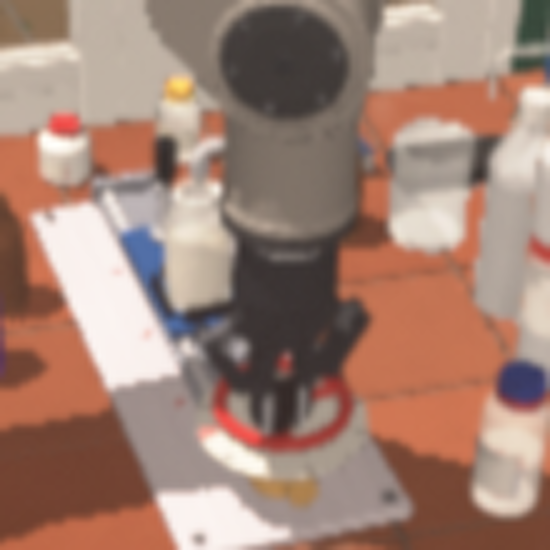

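The wheel follows the gripper, and the handle is now at the front (285,400). On to the stop.

Request:
{"name": "drive_tool", "arguments": {"series": "0 -0.0119 -0.0066 0 0 0 0;0 -0.0094 -0.0099 0 0 0 0;0 -0.006 -0.0122 0 0 0 0;0 -0.0021 -0.0134 0 0 0 0;0 0 0 0 0 0 0"}}

```text
t: 11.53
eef_pos: [0.5362, -0.109, 0.1089]
eef_rot: [3.139, -0.004, 0.074]
wrist_force: [14.1, 0.2, -4.5]
opening: 0.216
```

```bash
python3 -c "
from h import *
rig()"
```

```text
t 11.53 rig mm [-44.9  -0.3] R 44.9 ang -3.136 z 0.1089 F [14.1  0.2 -4.5] op 0.216
```

Request:
{"name": "drive_tool", "arguments": {"series": "0 0 -0.004 0 0 0 0;0 0 0 0 0 0 0"}}

```text
t: 11.7
eef_pos: [0.5362, -0.1087, 0.109]
eef_rot: [3.136, -0.005, 0.071]
wrist_force: [15.7, -20.2, -8.8]
opening: 0.217
```

```bash
python3 -c "
from h import *
rig()"
```

```text
t 11.7 rig mm [-44.9   0. ] R 44.9 ang 3.141 z 0.109 F [ 15.7 -20.2  -8.8] op 0.217
```

Request:
{"name": "drive_tool", "arguments": {"series": "0 0 -0.004 0 0 0 0;0 0 0 0 0 0 0"}}

```text
t: 11.87
eef_pos: [0.5362, -0.1084, 0.1091]
eef_rot: [3.132, -0.006, 0.068]
wrist_force: [19.8, -41.3, -16.6]
opening: 0.215
```

```bash
python3 -c "
from h import *
rig()"
```

```text
t 11.87 rig mm [-44.9   0.3] R 44.9 ang 3.134 z 0.1091 F [ 19.8 -41.3 -16.6] op 0.215
```

The wheel is hard on its stop: it hardly moves at 41 N, and the angle reads π. I'll hold briefly, take the push back off, then work out the opening rows.

Request:
{"name": "drive_tool", "arguments": {"series": "0 0 0 0 0 0 0;0 0 0 0 0 0 0;0 0 0.004 0 0 0 0;0 0 0.004 0 0 0 0;0 0 0 0 0 0 0"}}

```text
t: 12.28
eef_pos: [0.5364, -0.1102, 0.1089]
eef_rot: [3.14, -0.003, 0.072]
wrist_force: [12.8, -4.0, -1.6]
opening: 0.208
```

```bash
python3 -c "
from h import *
rig()
a=np.pi+np.arange(21)*2*np.pi/20;p=.045*np.c_[np.cos(a),-np.sin(a)];print((np.diff(p,axis=0)*1e3).round(1).tolist())
"
```

```text
t 12.28 rig mm [-44.9  -1.5] R 44.9 ang -3.109 z 0.1089 F [12.8 -4.  -1.6] op 0.208
[[2.2, 13.9], [6.4, 12.5], [10.0, 10.0], [12.5, 6.4], [13.9, 2.2], [13.9, -2.2], [12.5, -6.4], [10.0, -10.0], [6.4, -12.5], [2.2, -13.9], [-2.2, -13.9], [-6.4, -12.5], [-10.0, -10.0], [-12.5, -6.4], [-13.9, -2.2], [-13.9, 2.2], [-12.5, 6.4], [-10.0, 10.0], [-6.4, 12.5], [-2.2, 13.9]]
```

Request:
{"name": "drive_tool", "arguments": {"series": "0 0.0032 0.0139 0 0 0 0;0 0.0064 0.0125 0 0 0 0;0 0.01 0.01 0 0 0 0;0 0.0125 0.0064 0 0 0 0;0 0.0139 0.0022 0 0 0 0"}}

```text
t: 12.7
eef_pos: [0.5834, -0.151, 0.1087]
eef_rot: [-3.14, 0.001, 0.072]
wrist_force: [-6.7, 13.3, 16.0]
opening: 0.215
```

```bash
python3 -c "
from h import *
rig()"
```

```text
t 12.7 rig mm [ -0.9 -45.6] R 45.6 ang -1.591 z 0.1087 F [-6.7 13.3 16. ] op 0.215
```

Request:
{"name": "drive_tool", "arguments": {"series": "0 0.0139 -0.0022 0 0 0 0;0 0.0125 -0.0064 0 0 0 0;0 0.01 -0.01 0 0 0 0;0 0.0064 -0.0125 0 0 0 0;0 0.0022 -0.0139 0 0 0 0"}}

```text
t: 13.12
eef_pos: [0.6263, -0.1042, 0.1088]
eef_rot: [3.14, -0.001, 0.071]
wrist_force: [-1.8, -5.0, 6.4]
opening: 0.215
```

```bash
python3 -c "
from h import *
rig()"
```

```text
t 13.12 rig mm [45.3 -2. ] R 45.3 ang -0.044 z 0.1088 F [-1.8 -5.   6.4] op 0.215
```

Request:
{"name": "drive_tool", "arguments": {"series": "0 -0.0022 -0.0139 0 0 0 0;0 -0.0064 -0.0125 0 0 0 0;0 -0.01 -0.01 0 0 0 0;0 -0.0125 -0.0064 0 0 0 0;0 -0.0139 -0.0022 0 0 0 0"}}

```text
t: 13.53
eef_pos: [0.5778, -0.0608, 0.1088]
eef_rot: [3.141, -0.002, 0.074]
wrist_force: [7.1, -10.9, 3.7]
opening: 0.219
```

```bash
python3 -c "
from h import *
rig()"
```

```text
t 13.53 rig mm [ 0.1 44.8] R 44.8 ang 1.569 z 0.1088 F [  7.1 -10.9   3.7] op 0.219
```

Tracking is good; on to the end of turn 1 and through turn 2.

Request:
{"name": "drive_tool", "arguments": {"series": "0 -0.0139 0.0022 0 0 0 0;0 -0.0125 0.0064 0 0 0 0;0 -0.01 0.01 0 0 0 0;0 -0.0064 0.0125 0 0 0 0;0 -0.0022 0.0139 0 0 0 0"}}

```text
t: 13.95
eef_pos: [0.5361, -0.1089, 0.1088]
eef_rot: [-3.141, -0.002, 0.074]
wrist_force: [17.2, 5.8, -0.5]
opening: 0.216
```

```bash
python3 -c "
from h import *
rig()"
```

```text
t 13.95 rig mm [-45.   -0.1] R 45.0 ang -3.139 z 0.1088 F [17.2  5.8 -0.5] op 0.216
```

Request:
{"name": "drive_tool", "arguments": {"series": "0 0.0022 0.0139 0 0 0 0;0 0.0064 0.0125 0 0 0 0;0 0.01 0.01 0 0 0 0;0 0.0125 0.0064 0 0 0 0;0 0.0139 0.0022 0 0 0 0"}}

```text
t: 14.37
eef_pos: [0.5834, -0.1511, 0.1086]
eef_rot: [-3.14, 0.001, 0.072]
wrist_force: [-6.5, 13.2, 16.0]
opening: 0.213
```

```bash
python3 -c "
from h import *
rig()"
```

```text
t 14.37 rig mm [ -1.  -45.6] R 45.6 ang -1.592 z 0.1086 F [-6.5 13.2 16. ] op 0.213
```

Request:
{"name": "drive_tool", "arguments": {"series": "0 0.0139 -0.0022 0 0 0 0;0 0.0125 -0.0064 0 0 0 0;0 0.01 -0.01 0 0 0 0;0 0.0064 -0.0125 0 0 0 0;0 0.0022 -0.0139 0 0 0 0"}}

```text
t: 14.78
eef_pos: [0.6263, -0.1042, 0.1088]
eef_rot: [3.14, -0.001, 0.071]
wrist_force: [-2.4, -6.3, 6.6]
opening: 0.213
```

```bash
python3 -c "
from h import *
rig()"
```

```text
t 14.78 rig mm [45.3 -2. ] R 45.3 ang -0.045 z 0.1088 F [-2.4 -6.3  6.6] op 0.213
```

Request:
{"name": "drive_tool", "arguments": {"series": "0 -0.0022 -0.0139 0 0 0 0;0 -0.0064 -0.0125 0 0 0 0;0 -0.01 -0.01 0 0 0 0;0 -0.0125 -0.0064 0 0 0 0;0 -0.0139 -0.0022 0 0 0 0"}}

```text
t: 15.2
eef_pos: [0.5778, -0.0608, 0.1088]
eef_rot: [3.141, -0.002, 0.074]
wrist_force: [7.8, -11.5, 4.0]
opening: 0.211
```

```bash
python3 -c "
from h import *
rig()"
```

```text
t 15.2 rig mm [ 0.1 44.8] R 44.8 ang 1.568 z 0.1088 F [  7.8 -11.5   4. ] op 0.211
```

Request:
{"name": "drive_tool", "arguments": {"series": "0 -0.0139 0.0022 0 0 0 0;0 -0.0125 0.0064 0 0 0 0;0 -0.01 0.01 0 0 0 0;0 -0.0064 0.0125 0 0 0 0;0 -0.0022 0.0139 0 0 0 0"}}

```text
t: 15.62
eef_pos: [0.5362, -0.1089, 0.1089]
eef_rot: [-3.141, -0.002, 0.074]
wrist_force: [17.0, 6.6, -1.0]
opening: 0.215
```

Request:
{"name": "drive_tool", "arguments": {"series": "0 0 0 0 0 0 0;0 0 0 0 0 0 0"}}

```text
t: 15.78
eef_pos: [0.5365, -0.1106, 0.1088]
eef_rot: [3.14, -0.002, 0.072]
wrist_force: [6.3, -3.7, 3.7]
opening: 0.215
```

```bash
python3 -c "
from h import *
rig()
import cv2
for c in ('top','side'):
  im=snapshot(c);a=im[130:240,130:320,::-1];cv2.imwrite(f'pics/f_{c}.png',cv2.resize(a,None,fx=4,fy=4,interpolation=cv2.INTER_CUBIC))
  for n in ('bottle_centre','crank_handle','carrier_knob'): print(n,[(round(d['p'],2),np.round(d['position'],3)) for d in mark_of(n,c)])
"
```

```text
t 15.78 rig mm [-44.8  -1.8] R 44.8 ang -3.101 z 0.1088 F [ 6.3 -3.7  3.7] op 0.215
bottle_centre [(0.89, array([0.4  , 0.199, 0.058])), (0.85, array([0.564, 0.113, 0.095])), (0.58, array([0.729, 0.243, 0.061])), (0.56, array([0.363, 0.109, 0.055]))]
crank_handle []
carrier_knob [(0.63, array([0.559, 0.205, 0.125])), (0.57, array([ 0.546, -0.5  , -0.003]))]
bottle_centre [(0.61, array([0.362, 0.11 , 0.06 ])), (0.59, array([0.4  , 0.203, 0.058])), (0.56, array([0.732, 0.24 , 0.055])), (0.4, array([0.564, 0.113, 0.101]))]
crank_handle [(0.38, array([ 0.537, -0.11 ,  0.126]))]
carrier_knob [(0.62, array([0.556, 0.212, 0.125]))]
```

View pics/f_side.png

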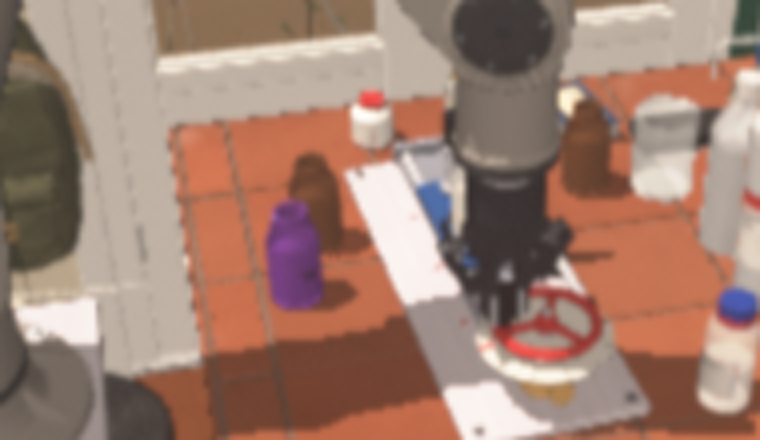

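View pics/f_top.png

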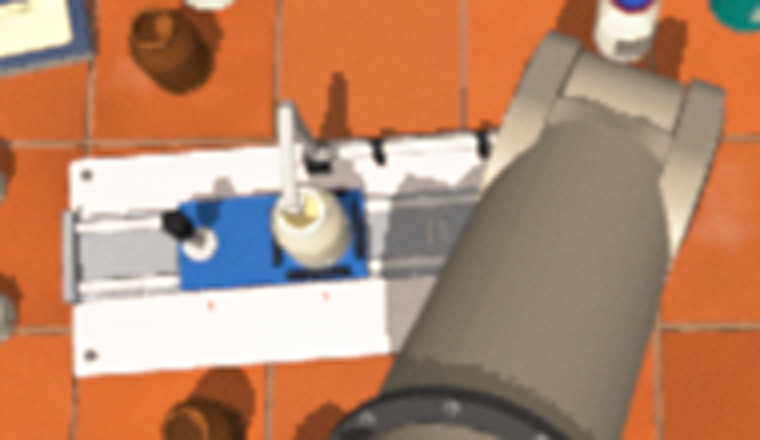

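Request:
{"name": "drive_tool", "arguments": {"series": "0 0 -0.001 0 0 0 0;0 0 0 0 0 0 0;0 0 0 0 0 0 0;0 0 0 0 0 0 0;0 0 0 0 0 0 0"}}

```text
t: 16.6
eef_pos: [0.5363, -0.1091, 0.1088]
eef_rot: [3.141, -0.002, 0.072]
wrist_force: [4.4, -3.1, 4.3]
opening: 0.218
```

```bash
python3 -c "
from h import *
rig(); print(np.abs(sense()['qd']).max()); 
for n in ['yellow_cap_jar','red_cap_jar','white_funnel','small_meter','amber_dropper']: 
  snapshot('top');print(n,[(round(d['p'],2),np.round(d['position'],3)) for d in mark_of(n,'top')[:1]])
rig();print(sign_off())"
```

```text
t 16.6 rig mm [-44.8  -0.3] R 44.8 ang -3.135 z 0.1088 F [ 4.4 -3.1  4.3] op 0.218
0.0012786541408931018
yellow_cap_jar [(0.49, array([0.617, 0.415, 0.002]))]
red_cap_jar [(0.71, array([0.506, 0.406, 0.004]))]
white_funnel [(0.66, array([ 0.606, -0.409,  0.005]))]
small_meter []
amber_dropper [(0.64, array([ 0.544, -0.501, -0.004]))]
t 17.1 rig mm [-44.8  -0.3] R 44.8 ang -3.135 z 0.1088 F [ 5.7 -3.6  3.7] op 0.215
the job is handed in; nothing more can be done
None
```

The job is done and handed in at 17.1 s; no verdict came back.

- **Carrier:** I gripped the knob and slid the carrier about 100 mm, then let go so it could centre in the middle detent. The last camera marks put the bottle's centre at (0.564, 0.113) and the outlet at about (0.568, 0.111). That is about 4–5 mm apart (limit 9 mm), roughly the marks' own error. The bottle looked upright under the nozzle.
- **Valve:** I turned the wheel clockwise onto its stop. It did not move further at 41 N, and the handle was over the mark. I then backed it off two full turns, following the handle's angle each quarter turn. It ended within about 0.02 rad of two turns by the arm's own position, and standing still.
- **Grip:** The fingers are still closed on the handle at the 60 N squeeze setting. The opening of 0.215 (about 18 mm) fits the 20 mm handle.
- **Bystanders:** The two jars are within about 3 mm of their first marks. I did not measure the funnel, meter and dropper beforehand. At the end the network missed the meter, though the arm never went near those three.

Two marks disagreed along the way. The side camera once put the valve axis on the crank handle, and the knob's y varied by 7 mm between the cameras at the end. I relied on the other marks and the measured arm positions there.

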